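# Seat a reflectance standard under the probe

### The job

Take the larger of the two ceramic discs out of its case, lay it flat on the free end of the stage's sample plate, and slide it gently across the plate under the probe until it drops flat into the round pocket there; then let go. The face is polished, so keep a light touch (never more than about 25 N between disc and plate), do not touch the probe or its arm, and leave the small disc and the things around as they are.

Things in the scene. Friction and masses are not known exactly. Their poses are not given: they have to be found in the camera images.
- disc_center (a point): Centre of the larger disc, half-way up: a loose flat round reflectance standard of polished white ceramic, 50 mm in diameter, 10 mm thick, about 45 g; z is its flat axis. It starts in either well of the case, sunk 3 mm, its upper 7 mm standing free. It slides easily on the sample plate (friction about 0.2); rubber fingertips hold it much better.
- small_disc_center (a point): Centre of the smaller disc in the other well, 32 mm in diameter, 10 mm thick, same material; stays where it is.
- case: Fixed flat grey case for the discs, 100 mm (its x) by 160 mm (its y) by 14 mm high; origin at the centre of its underside. Two round wells of 56 mm diameter and 3 mm depth, 36 mm to either side of its centre along its y.
- stage: Fixed reflectance stage: aluminium base 200 x 130 x 12 mm, on it a two-axis slide with a dark sample plate on top, and a steel post 18 mm thick, 80 mm from the origin along +x, that carries the probe. Origin at the base's underside straight below the probe; z up, x along the plate from its free end to the post. A micrometer below the plate sticks out to 90 mm towards -y.
- plate_top (a point): Point on the plane of the sample plate's flat top (48 mm above the stage's origin), straight below the probe; axes as the stage's. The plate reaches from here about 95 mm towards -x (its free end, clear above), 55 mm towards +x and 55 mm to either side in y (each up to 6 mm more or less, with the slide's setting).
- pocket_about (a point): Rough place of the plate's only pocket, same point as plate_top. The pocket is round, 53 mm in diameter, 3 mm deep, with a flat bare-metal floor and a sharp edge. The plate is locked where the last user's slide setting left it: the pocket's true centre lies up to 6 mm from here in x and in y, unknown. A disc's centre is 5 mm above this point when on the plate's top, 2 mm when seated.
- probe: The probe, fixed to the stage, not to be touched: an upright steel tube, 8 mm thick; origin at the centre of its lower end, 25 mm above the plate's top, axes as the stage's. A level arm 12 mm wide, 10 to 22 mm above this origin, carries it from a 30 mm wide clamp block (with a screw reaching 29 mm towards +y) on the post at +80 mm in x. Nothing of it is over 25 mm above this origin.
- bottle: Loose amber bottle with a cap, 60 mm in diameter and about 115 mm tall, origin at its foot; bystander.
- flask: Loose conical glass flask, 74 mm wide and 110 mm tall, origin at its foot; bystander.
- cuvette_box: Loose white box with a clear lid, 64 x 107 x 42 mm, origin at the centre of its underside; bystander.
Mind the look-alikes: they are no part of the job. What is shaped like the case but pink or yellow is not meant.

How it is judged:
On the way, in this order (a step that is already met when the one before it is completed fails the run):
1. the larger disc lies flat on top of the sample plate, clear of the pocket (z of disc_center in the frame of stage between 0.0515 and 0.055 m and contact force between disc and stage above 0.1 N and angle between disc_center's own z axis and vertical below 0.06 rad and horizontal distance between disc_center and probe above 0.025 m), for 0.2 s.
2. the disc has dropped into the pocket under the probe (z of disc_center in the frame of stage between 0.0485 and 0.051 m and angle between disc_center's own z axis and vertical below 0.03 rad and horizontal distance between disc_center and probe below 0.012 m), for 0.2 s.
At the end, for the whole second after the job is handed in: The larger disc lies in the pocket under the probe, flat (within 1.7 degrees) and fully down (its centre within 1 mm of the seated height), at rest and let go (all of step 2 and linear speed of disc below 0.01 m/s and contact force between disc and the fingers below 0.1 N); the robot touches nothing.
It fails at once if the disc is pressed or rammed against the stage with more than 25 N (contact force between disc and stage above 25 N).
It fails at once if the probe or its arm is touched (contact force between probe and anything else above 1 N).
It fails at once if the small disc is disturbed (distance of small_disc_center from where it was at the start of the episode above 0.01 m).
It fails at once if the bottle, the flask or the cuvette box is disturbed (distance of any of bottle, flask, cuvette_box from where it was at the start of the episode above 0.015 m).
It also fails if it takes over 72 s, if anything falls off the work surface, if the arm or the gripper's body presses on something with over 40 N, if the wrist force passes 120 N, or if a joint passes its speed limit or range.

### The arm

A 6-joint arm with a two-finger parallel gripper is mounted at the origin on the work surface. World frame = base frame: x ahead of the robot, y to its left, z up, the work surface at z = 0. Lengths are in m, angles in rad, forces in N, time in s.
With the tool pointing down it reaches from about 0.375 to 0.75 m from the base axis. Payload 9 kg.
Tool frame: the origin (TCP) lies midway between the tips of the shut fingers; the grasp point (between the pads) lies robot.grasp_offset behind it (robot.grasp_offset is the distance from the TCP to the grasp point, in m); z points along the fingers, y is the direction in which the jaws open and shut (so a half turn about z gives the same grasp; the last joint's range is limited). The gripper opens to 85 mm and grips with 20 to 120 N. Pads are 22 mm wide; open, the fingers measure 114 mm over their backs; the gripper's body (76 mm by 85 mm) begins 54 mm behind the grasp point. The pads swing forward as they close: fully open they stand 13 mm farther back than shut.
Start: joints at [0.979, 0.104, 0.097, 1.564, 0, 1.353], TCP at [0.219, 0.559, 0.231] pointing down, gripper open.
Joint ranges: [-2.99, 2.99], [-0.84, 1.86], [-1.1, 1.16], [-1.84, 2.11], [-1.51, 1.56], [-3.14, 3.14]. Speed limits (rad/s): [2.22, 2.22, 2.57, 3.14, 3.14, 3.14].

### API

Orientations are given as a unit quaternion [x, y, z, w].
In Python, from plant import robot gives the robot as it stands.
- The arm moves only by the tool arm_command, never from a script. Its argument "rows" is a list of rows, each a list of 6 numbers: the shift along the world's x, y, z as a fraction of full scale, then the turn, a rotation vector about the world's x, y, z as a fraction of full scale. In form: [[x, y, z, wx, wy, wz], ...]. A call has 1 to 10 rows; each row shifts and turns the pose as measured when the row begins; what a row does not reach is not made up. Full scale, the value 1, is 2 cm for a shift and 5 degrees for a turn. A row lasts 1/12 s, in which the tool goes at most 41.7 mm and 7.16 degrees, less where a joint would pass 70% of its speed; a pose out of reach is approached as far as the arm can. A call with a number of a shift or a turn outside -1 to 1 is refused whole. A call with a gripper value outside its range is refused whole. "claw" is the opening, from 0 (shut) to 1 (fully open), set as the call begins (left out, the last holds). The fingers move at their own pace and stop on an object; "force" is the grip in N (left out, the last holds). Time passes only in rows, so rows that do not move let the fingers close. It gives the time, the measured TCP pose, the force and the opening at its end, in the units of the state.
- robot.observe(): the state, without advancing time (a new reading comes with each control period).
- robot.grab_frame(name): name is "scene" or "top" or "wrist"; returns a dict with "color" (400x640x3 uint8, red, green, blue), "intrinsics" (3x3 intrinsics, pixels), "world_from_camera" (4x4, takes a point from camera to world coordinates). Camera axes: x right, y down, z forward; pixel columns grow to the right and rows downward; lengths in m; the calibration is good to about 2 mm. A picture is of the moment at which its call begins. There is no depth.
- robot.finish_job(): hands the job in, once; it reports no verdict.
The state is a dict: "t": time; "qpos": joint angles; "joint_velocities": joint speeds; "effort": joint torques, N m; "tcp_pos": TCP position; "ee_rot": TCP orientation; "wrist_force": force on the tool from outside, world axes, zero at the start; "moment": the same for the moment, N m; "gripper_width": finger opening in m.
Only numpy, scipy, OpenCV 4.12 (cv2) and the standard library are available. Lean on these libraries where they do the work, as an engineer would, in place of code of your own. Each camera call takes 0.05 s, during which the arm holds its last target. There are 200 camera calls.

## Working session

There is one attempt and no reset: what is moved stays moved. The work goes in short steps, Python scripts to look and compute and a tool call to move; the robot and the scene stay as the last step left them, time stands still between calls to the robot, and variables do not carry over. Pictures are saved under pics/ and viewed, about 8 in all and at most 12, crops included, and the job is handed in when it is done.

Besides the shell and the picture viewer there is one more tool, called after "Call:" as name(argument=value, ...) on one line, values as JSON. arm_command: Moves the arm, as the interface text tells. Shift numbers are shares of 2 cm and turn numbers shares of 5 degrees, none past 1 either way. Its arguments: {"type":"object","properties":{"rows":{"type":"array"},"claw":{"type":"number"},"force":{"type":"number"}},"required":["rows"]}

```bash
mkdir -p pics; ls; cat > h.py <<'E'
import numpy as np,cv2,json
from plant import robot
def grab(n,f):
    d=robot.grab_frame(n); np.savez('pics/'+f+'.npz',c=d['color'],K=d['intrinsics'],T=d['world_from_camera'])
    cv2.imwrite('pics/'+f+'.png',d['color'][:,:,::-1]); return d
def load(f): return np.load('pics/'+f+'.npz')
def ray(f,u,v):
    d=load(f);T=d['T'];r=np.linalg.inv(d['K'])@[u,v,1];return T[:3,3],T[:3,:3]@r
def atz(f,u,v,z):
    o,r=ray(f,u,v);return o+r*(z-o[2])/r[2]
def tri(*obs):
    A=np.zeros((3,3));b=np.zeros(3)
    for f,u,v in obs:
        o,r=ray(f,u,v);r=r/np.linalg.norm(r);P=np.eye(3)-np.outer(r,r);A+=P;b+=P@o
    x=np.linalg.solve(A,b);return x
def proj(f,p):
    d=load(f);q=np.linalg.inv(d['T'])@np.r_[p,1];q=d['K']@q[:3];return q[:2]/q[2]
E
python3 - <<'E'
from h import *
print(robot.observe(), robot.grasp_offset)
for n in('scene','top','wrist'):
    d=grab(n,n+'0');print(n,d['intrinsics'],d['world_from_camera'].round(3))
a=[cv2.imread(f'pics/{n}0.png') for n in('scene','top')]
cv2.imwrite('pics/a.png',np.vstack([cv2.resize(a[0],(480,300)),cv2.resize(a[1],(480,300))]))
E
```

```text
pics
{'t': 0.0, 'qpos': array([ 9.79263707e-01,  1.04701458e-01,  9.64840082e-02,  1.56388564e+00,
       -1.23549673e-05,  1.35309168e+00]), 'joint_velocities': array([ 2.60684052e-04,  6.44317838e-04, -3.84594602e-04, -2.47786599e-05,
       -8.64480424e-04,  1.01573915e-03]), 'effort': array([-9.51931215e-04, -5.56931877e+01,  5.03644502e+01,  1.69638946e-02,
       -1.86318207e-04,  2.21981435e-05]), 'tcp_pos': array([0.21892262, 0.55828938, 0.23052916]), 'ee_rot': array([ 1.85827476e-01,  9.82582171e-01, -6.03055547e-04, -2.51537305e-04]), 'wrist_force': array([0.15947237, 0.44924746, 0.19473569]), 'moment': array([-0.01042197,  0.00282807, -0.00938019]), 'gripper_width': 0.08536838857597327} 0.0187
scene [[425.7103375    0.         329.50011776]
 [  0.         425.7103375  197.87370766]
 [  0.           0.           1.        ]] [[-0.404  0.755 -0.517  1.089]
 [ 0.915  0.339 -0.22   0.249]
 [ 0.009 -0.561 -0.827  0.972]
 [ 0.     0.     0.     1.   ]]
top [[396.96591487   0.         321.48880311]
 [  0.         396.96591487 199.0520883 ]
 [  0.           0.           1.        ]] [[-2.700e-02 -9.970e-01  7.200e-02  4.460e-01]
 [-9.990e-01  2.800e-02  1.900e-02 -1.000e-03]
 [-2.100e-02 -7.100e-02 -9.970e-01  1.258e+00]
 [ 0.000e+00  0.000e+00  0.000e+00  1.000e+00]]
wrist [[324.46475311   0.         317.22084792]
 [  0.         324.46475311 197.95596477]
 [  0.           0.           1.        ]] [[ 0.366  0.884  0.29   0.145]
 [ 0.93  -0.348 -0.115  0.586]
 [-0.001  0.312 -0.95   0.375]
 [ 0.     0.     0.     1.   ]]
```

View pics/top0.png

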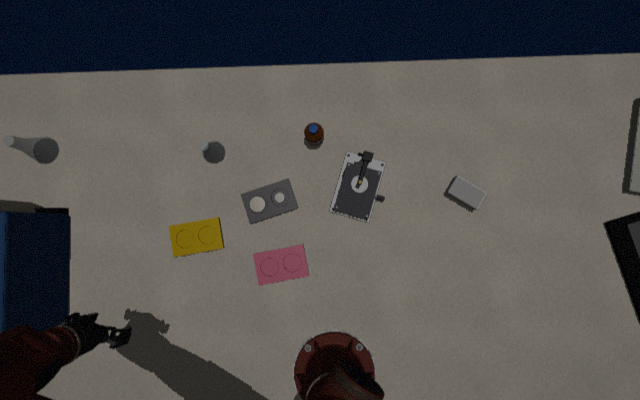

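View pics/scene0.png

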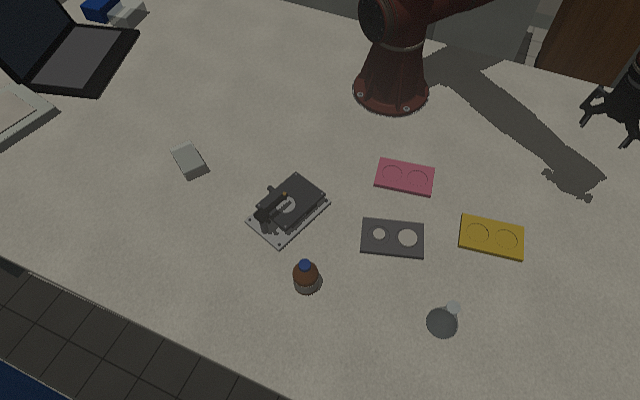

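Top view: the grey case is at (270,201), with the larger disc at its left (257,204) and the small disc at (279,197). The stage is at (358,187), with its post at (366,157) and its free end towards the robot. Things that could be taken for the disc: the small disc (279,197), the pale pocket (359,184), and the empty wells of the yellow (195,237) and pink (281,264) cases. I choose (257,204). In the scene view it appears at (408,237). Next is a close crop of both views.

```bash
python3 - <<'E'
from h import *
t=cv2.imread('pics/top0.png');s=cv2.imread('pics/scene0.png')
a=cv2.resize(t[140:230,235:395],None,fx=5,fy=5,interpolation=cv2.INTER_CUBIC)[:300*2]
a=cv2.resize(t[145:229,235:395],(560,294),interpolation=cv2.INTER_CUBIC)
b=cv2.resize(s[165:265,240:430],(560,295),interpolation=cv2.INTER_CUBIC)
cv2.imwrite('pics/b.png',np.clip(np.vstack([a,b])*1.5,0,255).astype(np.uint8))
E
```

```text
(no output)
```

View pics/b.png

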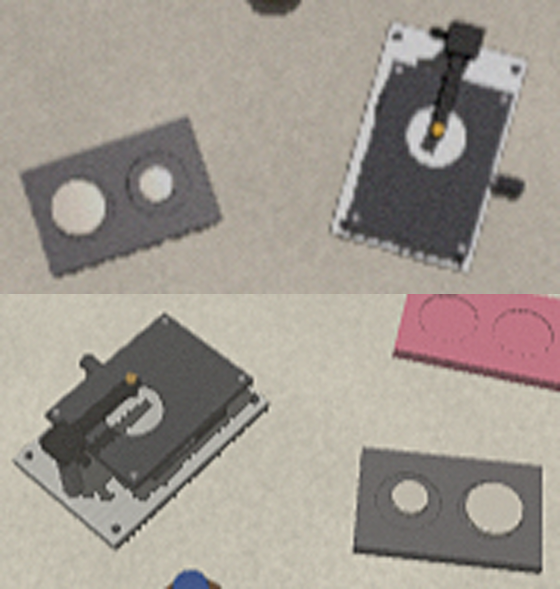

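The crop confirms the choice. The grey case holds the larger disc at top (257.3,204.1) / scene (407.6,237.6) and the small one at (279.6,197.3) / (379.1,233.5). The pocket is at (359.6,183.9) / (285.8,204.7).

```bash
python3 - <<'E'
from h import *
T=lambda u,v:('top0',235+u/3.5,145+v/3.5)
S=lambda u,v:('scene0',240+u/2.947,165+(v-294)/2.947)
for n,a,b in(('disc',T(78,207),S(494,508)),('small',T(156,183),S(410,496)),('pocket',T(436,136),S(135,411)),('plate corner freeR?',T(462,257),S(165,316)),('probetop',T(437,129),S(131,379))):
    print(n,tri(a,b).round(4))
print('case ang',np.degrees(np.arctan2(*(atz(*T(156,183),.02)-atz(*T(78,207),.02))[[1,0]])))
c=[atz(*T(*p),.012)[:2] for p in((333,233),(465,270),(526,62),(390,25))]
print(np.round(c,4),np.mean(c,0))
for i,j in((0,3),(1,2),(0,1),(3,2)):
    d=c[j]-c[i];print(np.linalg.norm(d),np.degrees(np.arctan2(d[1],d[0])))
E
```

```text
disc [0.5249 0.2257 0.0192]
small [0.5443 0.1552 0.0206]
pocket [ 0.5765 -0.0943  0.0444]
plate corner freeR? [ 0.4707 -0.115   0.0452]
probetop [ 0.5772 -0.0922  0.0961]
case ang -74.4757812339668
[[ 0.4958 -0.0029]
 [ 0.4595 -0.1199]
 [ 0.6452 -0.1813]
 [ 0.6827 -0.0599]] [ 0.57081248 -0.09100525]
0.19541784996613612 -16.94252881650048
0.19564652568442475 -18.312076422770495
0.1224232750385312 -107.25612470047376
0.12709853019189432 -107.16669660858572
```

Call:
arm_command(rows=[[0.9,-0.98,0,0,0,0.4],[0.9,-0.98,0,0,0,0.4],[0.9,-0.98,0,0,0,0],[0.9,-0.98,0,0,0,0],[0.9,-0.98,0,0,0,0],[0.9,-0.98,0,0,0,0],[0.9,-0.98,0,0,0,0],[0.9,-0.98,0,0,0,0],[0.9,-0.98,0,0,0,0],[0.9,-0.98,0,0,0,0]], claw=1)

```text
t: 0.98
tcp_pos: [0.4002, 0.3554, 0.2272]
ee_rot: [0.145, 0.989, -0.002, -0.002]
wrist_force: [-0.3, -0.5, -0.3]
gripper_width: 0.0853
```

Call:
arm_command(rows=[[0.9,-0.98,-0.4,0,0,0],[0.9,-0.98,-0.4,0,0,0],[0.9,-0.98,-0.5,0,0,0],[0.9,-0.98,-0.5,0,0,0],[0.9,-0.98,-0.5,0,0,0],[0.9,-0.98,-0.5,0,0,0],[0.9,-0.98,-0.5,0,0,0],[0,0,0,0,0,0]])

```text
t: 1.65
tcp_pos: [0.5335, 0.2068, 0.1572]
ee_rot: [0.147, 0.989, -0.002, -0.002]
wrist_force: [-0.2, -0.2, -0.7]
gripper_width: 0.0856
```

```bash
python3 - <<'E'
from h import *
d=grab('wrist','w1')
E
```

```text
(no output)
```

View pics/w1.png

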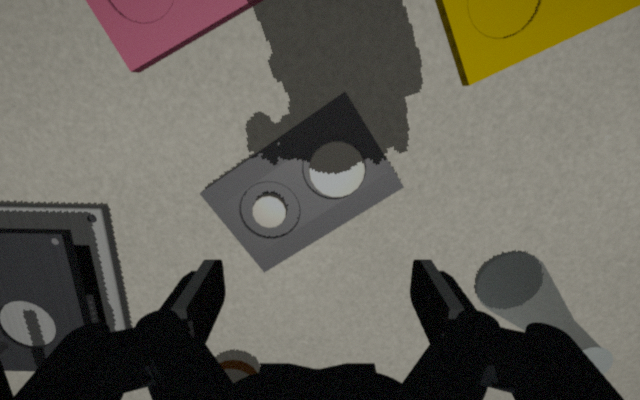

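The wrist view shows the large disc at (336,169), partly in shadow, and the small disc at (269,211). The stage is at the left, with its pocket at about (28,323). The flask is at (509,279), well clear.

```bash
python3 - <<'E'
from h import *
d=load('w1');print(d['T'][:3,3])
print(tri(('w1',336.5,169.5),('top0',257.3,204.1),('scene0',407.6,237.6)), atz('w1',336.5,169.5,.021),tri(('w1',336.5,169.5),('top0',257.3,204.1)))
for p in((308,169.5),(365,169.5),(336.5,141),(336.5,198)):print(atz('w1',*p,.021))
for i,z in((28,.045),):print('pocket',atz('w1',28,323,z))
E
```

```text
[0.45787419 0.2289947  0.30137488]
[0.5248685  0.22550039 0.01916282] [0.52426879 0.22532403 0.021     ] [0.5254366  0.22529011 0.01621304]
[0.51693385 0.20124361 0.021     ]
[0.53159842 0.24938701 0.021     ]
[0.50019215 0.23220213 0.021     ]
[0.54971812 0.21805379 0.021     ]
pocket [ 0.57678984 -0.09684     0.045     ]
```

Call:
arm_command(rows=[[-0.2,0.45,-0.5,0,0,0],[-0.2,0.45,-0.9,0,0,0],[0,0,-0.9,0,0,0],[0,0,-0.9,0,0,0],[0,0,-0.9,0,0,0],[0,0,-0.9,0,0,0],[0,0,-0.6,0,0,0],[0,0,0,0,0,0],[0,0,0,0,0,0]], claw=0.74, force=25)

```text
t: 2.45
tcp_pos: [0.5162, 0.2383, 0.0408]
ee_rot: [0.143, 0.99, -0.0, -0.002]
wrist_force: [-0.1, -0.6, 0.4]
gripper_width: 0.063
```

Call:
arm_command(rows=[[0.3,-0.4,0,0,0,0],[0.1,-0.2,0,0,0,0],[0,0,0,0,0,0],[0,0,0,0,0,0]])

```text
t: 2.78
tcp_pos: [0.5264, 0.2264, 0.0442]
ee_rot: [0.142, 0.99, 0.0, -0.0]
wrist_force: [1.1, 0.6, -0.5]
gripper_width: 0.0633
```

```bash
python3 - <<'E'
from h import *
d=grab('wrist','w2');cv2.imwrite('pics/w2c.png',cv2.convertScaleAbs(cv2.resize(cv2.imread('pics/w2.png')[120:370,140:500],(792,550),interpolation=cv2.INTER_CUBIC),alpha=1.8))
print(robot.observe()['tcp_pos'],d['world_from_camera'].round(4))
E
```

```text
[0.52656085 0.22638422 0.0443282 ] [[ 0.2827  0.9114  0.2992  0.45  ]
 [ 0.9592 -0.2691 -0.0867  0.2471]
 [ 0.0015  0.3115 -0.9503  0.1882]
 [ 0.      0.      0.      1.    ]]
```

View pics/w2c.png

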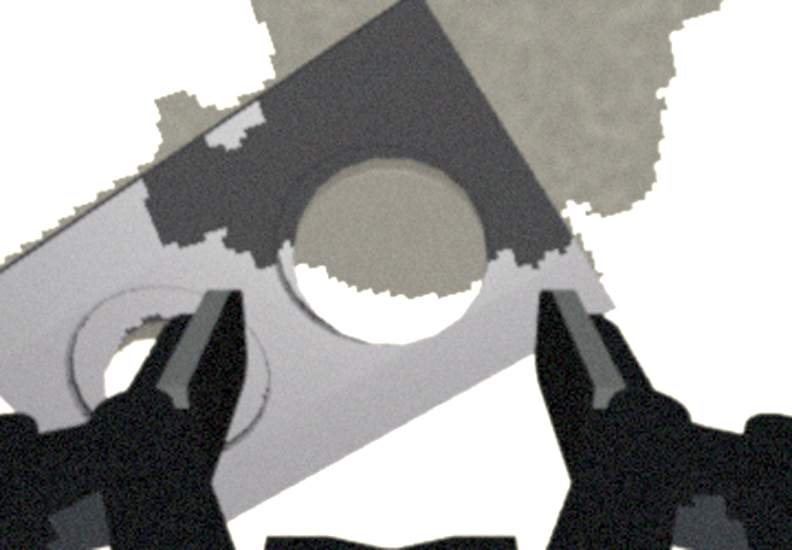

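The disc is centred between the fingers: its edges are at x=295 and 487 in the crop, and the fingers at 243 and 537. Next I work out the offset across the jaws.

```bash
python3 - <<'E'
from h import *
for v in(158,252,345): print(atz('w2',140+391/2.2,120+v/2.2,.021), atz('w2',140+391/2.2,120+v/2.2,.02))
print(robot.observe()['tcp_pos'])
# tip: inner corners at width
for u in(243,537): print((140+u/2.2,120+290/2.2))
z=.0633/((537-243)/2.2)*324.46;o,r=ray('w2',140+390/2.2,120+290/2.2);print('tip est',o+r*z)
E
```

```text
[0.49939096 0.23309723 0.021     ] [0.49968629 0.23301345 0.02      ]
[0.52353    0.22599608 0.021     ] [0.52396971 0.22586982 0.02      ]
[0.54964054 0.21831495 0.021     ] [0.55023643 0.21814275 0.02      ]
[0.52656085 0.22638422 0.0443282 ]
(250.45454545454544, 251.8181818181818)
(384.09090909090907, 251.8181818181818)
tip est [0.51925304 0.22693978 0.05009387]
```

Call:
arm_command(rows=[[-0.1,0,-0.4,0,0,0],[0,0,-0.4,0,0,0],[0,0,-0.3,0,0,0],[0,0,-0.2,0,0,0],[0,0,-0.1,0,0,0],[0,0,0,0,0,0],[0,0,0,0,0,0]])

```text
t: 3.42
tcp_pos: [0.5242, 0.2261, 0.0131]
ee_rot: [0.143, 0.99, 0.001, -0.0]
wrist_force: [-0.2, 0.6, 0.7]
gripper_width: 0.0633
```

Call:
arm_command(rows=[[0,0,0,0,0,0],[0,0,0,0,0,0],[0,0,0,0,0,0],[0,0,0,0,0,0],[0,0,0,0,0,0],[0,0,0,0,0,0]], claw=0.4, force=25)

```text
t: 3.92
tcp_pos: [0.5247, 0.2263, 0.014]
ee_rot: [0.142, 0.99, 0.001, 0.0]
wrist_force: [-0.5, 0.3, -0.3]
gripper_width: 0.0479
```

Call:
arm_command(rows=[[0,0,0,0,0,0],[0,0,0,0,0,0],[0,0,0,0,0,0]])

```text
t: 4.17
tcp_pos: [0.5248, 0.2264, 0.0141]
ee_rot: [0.142, 0.99, 0.001, 0.0]
wrist_force: [0.1, 0.5, -1.5]
gripper_width: 0.0481
```

```bash
python3 - <<'E'
from h import *
d=grab('wrist','w3');cv2.imwrite('pics/w3c.png',cv2.convertScaleAbs(cv2.resize(cv2.imread('pics/w3.png')[180:370,190:450],(780,570),interpolation=cv2.INTER_CUBIC),alpha=2.5))
E
```

```text
(no output)
```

View pics/w3c.png

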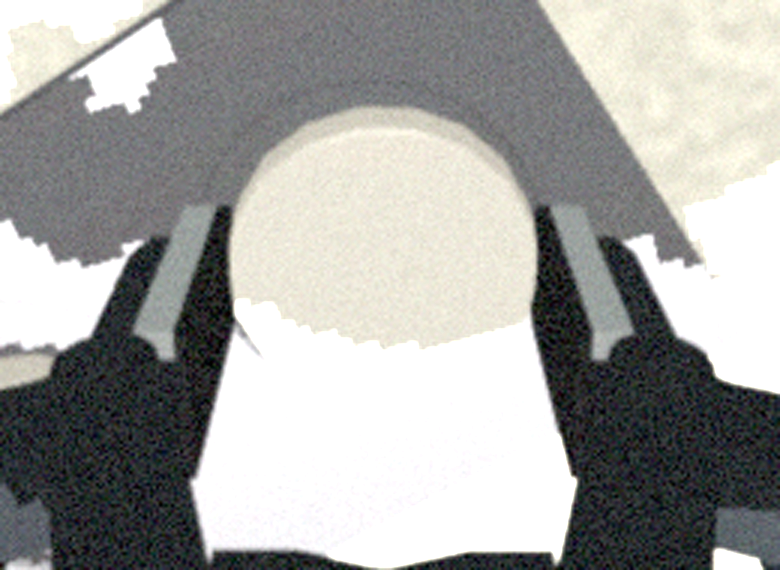

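The fingers are closed on both sides of the disc. I'll lift it and carry it.

Call:
arm_command(rows=[[0,0,0.2,0,0,0],[0,0,0.4,0,0,0],[0,0,0.7,0,0,0],[0,0,0.9,0,0,0],[0,0,0.9,0,0,0],[0,0,0.9,0,0,0],[0,0,0.9,0,0,0],[0,0,0.4,0,0,0],[0,0,0,0,0,0]])

```text
t: 4.97
tcp_pos: [0.5234, 0.2261, 0.1286]
ee_rot: [0.142, 0.99, 0.001, 0.0]
wrist_force: [0.7, 0.1, -1.2]
gripper_width: 0.0482
```

Call:
arm_command(rows=[[0,-0.5,0,0,0,0],[0,-0.9,0,0,0,0],[0,-0.9,0,0,0,0],[0,-0.9,0,0,0,0],[0,-0.9,0,0,0,0],[0,-0.9,0,0,0,0],[0,-0.9,0,0,0,0],[0,-0.9,0,0,0,0],[0,-0.9,0,0,0,0],[0,-0.6,0,0,0,0]])

```text
t: 5.8
tcp_pos: [0.517, 0.0501, 0.1181]
ee_rot: [0.14, 0.99, -0.0, -0.006]
wrist_force: [-0.1, -0.5, -0.5]
gripper_width: 0.0482
```

Call:
arm_command(rows=[[-0.1,-0.8,0,0,0,0],[-0.1,-0.9,0,0,0,0],[-0.1,-0.9,0,0,0,0],[0,-0.9,0,0,0,0],[0,-0.9,0,0,0,0],[0,-0.8,0,0,0,0],[0,-0.5,0,0,0,0],[0,-0.2,0,0,0,0],[0,0,0,0,0,0]])

```text
t: 6.55
tcp_pos: [0.5021, -0.0791, 0.1065]
ee_rot: [0.143, 0.99, 0.0, -0.013]
wrist_force: [-0.2, -0.1, -0.8]
gripper_width: 0.0484
```

```bash
cat >> h.py <<'E'
from scipy.spatial.transform import Rotation as R
def rot_err(yaw):
    f=np.radians((yaw+90)/2);q=R.from_quat([np.cos(f),np.sin(f),0,0]);o=robot.observe()
    return (q*R.from_quat(o['ee_rot']).inv()).as_rotvec(degrees=True),o['tcp_pos'],o['wrist_force']
E
python3 - <<'E'
from h import *
d=grab('wrist','w4')
print(rot_err(72.7))
cv2.imwrite('pics/w4c.png',cv2.convertScaleAbs(cv2.resize(cv2.imread('pics/w4.png')[100:,100:540],(792,540),interpolation=cv2.INTER_CUBIC),alpha=1.6))
E
```

```text
(array([-0.27713896, -1.49319473, -0.89233608]), array([ 0.50203649, -0.0786316 ,  0.10644969]), array([-0.43073601,  0.07528595,  0.24041666]))
```

View pics/w4c.png

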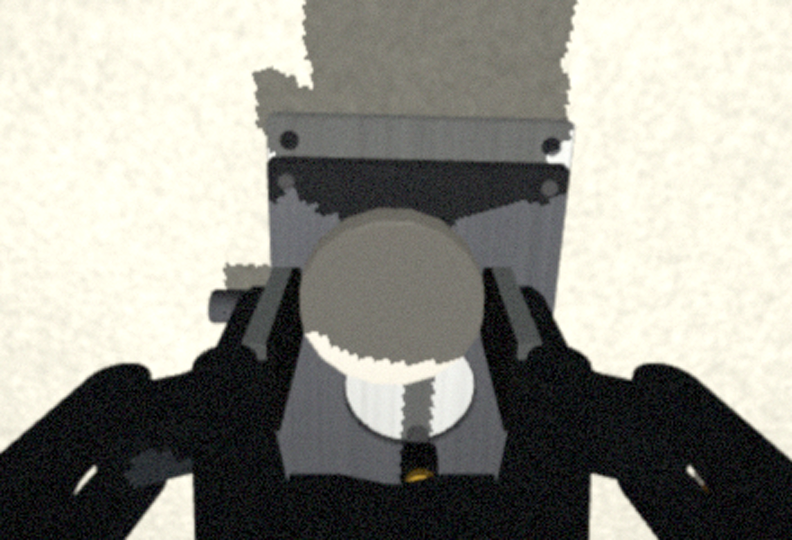

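The disc is held level over the plate. The pocket's lower part shows between x=345 and 474, with its lower edge at about (414,440), and the probe's orange top is at (418,477). The plate's free edge runs from (272,157) to (568,166).

```bash
python3 - <<'E'
from h import *
W=lambda u,v:('w4',100+u/1.8,100+v/1.8)
p=[atz(*W(*q),.048) for q in((345,383),(474,383),(414,440))];print(np.round(p,4))
# circle through three pts
a,b,c=[x[:2] for x in p];A=2*np.array([b-a,c-a]);print('circ',np.linalg.solve(A,[b@b-a@a,c@c-a@a]),np.linalg.norm(a-np.linalg.solve(A,[b@b-a@a,c@c-a@a])))
ex=np.array([np.cos(np.radians(-17.3)),np.sin(np.radians(-17.3))])
print('front-26.5',c-26.5*ex,'mid',(a+b)/2)
e=atz(*W(568,166),.048)-atz(*W(272,157),.048);print('edge',np.degrees(np.arctan2(e[1],e[0])),np.linalg.norm(e))
print('free edge mid',atz(*W(420,161.5),.048))
# disc at height of top
for u,v in((300,300),(486,300),(393,380),(393,220)):print('disc',u,v,atz(*W(u,v),.116))
print('top pocket tri',tri(('top0',359.6,183.9),W(410,381)))
E
```

```text
[[ 0.5672 -0.1198  0.048 ]
 [ 0.5821 -0.0692  0.048 ]
 [ 0.6022 -0.1004  0.048 ]]
circ [ 0.57637967 -0.09497484] 0.026423977313736458
front-26.5 [-24.69891735   7.78004897] mid [ 0.57466222 -0.0944691 ]
edge 71.72485512385623 0.10742814786661202
free edge mid [ 0.48556155 -0.06497156  0.048     ]
disc 300 300 [ 0.49399666 -0.10299829  0.116     ]
disc 486 300 [ 0.5077001  -0.05653886  0.116     ]
disc 393 380 [ 0.52414493 -0.08663752  0.116     ]
disc 393 220 [ 0.47951415 -0.07345759  0.116     ]
top pocket tri [ 0.5770802  -0.09525509  0.04329506]
```

Call:
arm_command(rows=[[0.3,0.1,0,0,-0.15,0],[0.3,0.1,-0.3,0,-0.15,0],[0.1,0,-0.6,0,0,0],[0,0,-0.6,0,0,0],[0,0,-0.3,0,0,0],[0,0,0,0,0,0],[0,0,0,0,0,0]])

```text
t: 7.18
tcp_pos: [0.5177, -0.0695, 0.0656]
ee_rot: [0.14, 0.99, 0.003, 0.001]
wrist_force: [-0.3, 0.9, -0.5]
gripper_width: 0.0484
```

```bash
python3 - <<'E'
from h import *
print(rot_err(72.3))
E
```

```text
(array([-0.3509719 ,  0.16307194, -1.61299498]), array([ 0.51765202, -0.06954692,  0.06560823]), array([-0.26121099,  0.86919965, -0.45131141]))
```

Call:
arm_command(rows=[[0,-0.15,0,-0.04,0,-0.15],[0,-0.1,-0.15,-0.04,0,-0.15],[0,0,-0.15,0,0,0],[0,0,-0.1,0,0,0],[0,0,0,0,0,0],[0,0,0,0,0,0]])

```text
t: 7.68
tcp_pos: [0.5184, -0.0752, 0.0579]
ee_rot: [0.154, 0.988, -0.001, 0.002]
wrist_force: [-0.8, -0.2, 0.4]
gripper_width: 0.0483
```

```bash
python3 - <<'E'
from h import *
print(rot_err(72.3))
E
```

```text
(array([0.13433958, 0.24918445, 0.0489624 ]), array([ 0.51841131, -0.07519224,  0.05793994]), array([-0.83523664, -0.19938537,  0.41541146]))
```

Level to 0.3° and on target. I'll lower it gently, watching the force.

Call:
arm_command(rows=[[0,0,-0.1,0,0,0],[0,0,-0.1,0,0,0],[0,0,-0.05,0,0,0],[0,0,0,0,0,0]])

```text
t: 8.02
tcp_pos: [0.5187, -0.0754, 0.0529]
ee_rot: [0.154, 0.988, -0.001, 0.003]
wrist_force: [0.9, 0.5, 0.1]
gripper_width: 0.0484
```

Call:
arm_command(rows=[[0,0,-0.05,0,0,0],[0,0,0,0,0,0]])

```text
t: 8.18
tcp_pos: [0.5187, -0.0754, 0.0517]
ee_rot: [0.154, 0.988, -0.001, 0.003]
wrist_force: [0.4, 0.4, -0.8]
gripper_width: 0.0477
```

Call:
arm_command(rows=[[0,0,-0.04,0,0,0],[0,0,0,0,0,0]])

```text
t: 8.35
tcp_pos: [0.5187, -0.0753, 0.0509]
ee_rot: [0.154, 0.988, -0.001, 0.003]
wrist_force: [-0.3, 0.0, -0.5]
gripper_width: 0.0479
```

Call:
arm_command(rows=[[0,0,-0.04,0,0,0],[0,0,0,0,0,0]])

```text
t: 8.52
tcp_pos: [0.519, -0.0755, 0.0504]
ee_rot: [0.154, 0.988, -0.001, 0.003]
wrist_force: [0.7, -0.4, -0.2]
gripper_width: 0.0481
```

Call:
arm_command(rows=[[0,0,-0.04,0,0,0],[0,0,0,0,0,0]])

```text
t: 8.68
tcp_pos: [0.5196, -0.0757, 0.0504]
ee_rot: [0.154, 0.988, -0.001, 0.004]
wrist_force: [-0.4, -0.6, -0.1]
gripper_width: 0.0482
```

Call:
arm_command(rows=[[0,0,-0.04,0,0,0],[0,0,0,0,0,0]])

```text
t: 8.85
tcp_pos: [0.5201, -0.0758, 0.0503]
ee_rot: [0.154, 0.988, -0.001, 0.004]
wrist_force: [0.4, -0.7, 0.1]
gripper_width: 0.048
```

Call:
arm_command(rows=[[0,0,0,0,0,0],[0,0,0,0,0,0],[0,0,0,0,0,0],[0,0,0,0,0,0],[0,0,0,0,0,0],[0,0,0,0,0,0]], claw=0.68)

```text
t: 9.35
tcp_pos: [0.5195, -0.0756, 0.0493]
ee_rot: [0.154, 0.988, -0.001, 0.004]
wrist_force: [-0.5, -0.3, 0.5]
gripper_width: 0.0579
```

```bash
python3 - <<'E'
from h import *
d=grab('wrist','w5')
print(rot_err(72.3))
cv2.imwrite('pics/w5c.png',cv2.convertScaleAbs(cv2.resize(cv2.imread('pics/w5.png')[130:380,140:500],(792,550),interpolation=cv2.INTER_CUBIC),alpha=1.8))
E
```

```text
(array([0.18183301, 0.39110541, 0.04392366]), array([ 0.51949048, -0.07559946,  0.04932032]), array([-0.59184322, -0.60306308, -0.55576038]))
```

View pics/w5c.png

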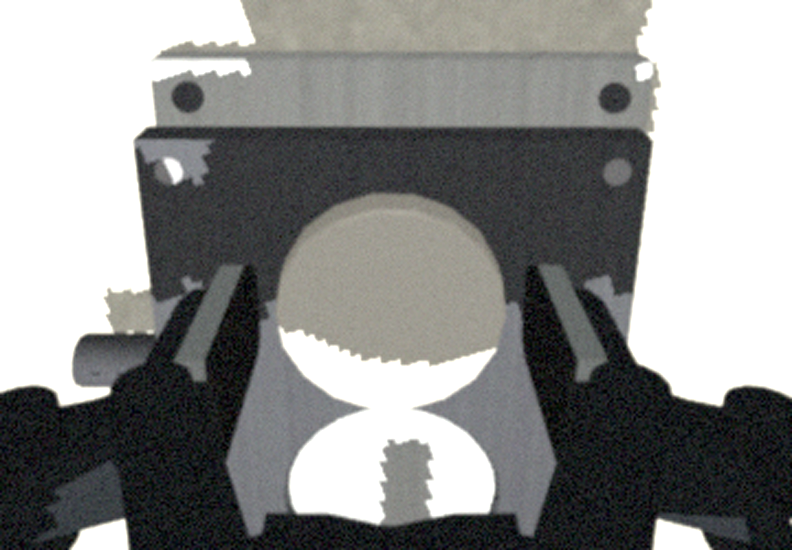

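The disc lies flat on the plate, spanning x=278–505 and y=209–409 in the crop. The pocket spans x=287–496 with its near rim at y=407, so both are centred at x≈391.5.

```bash
python3 - <<'E'
from h import *
W=lambda u,v:('w5',140+u/2.2,130+v/2.2)
a=atz(*W(391.5,209),.058);b=atz(*W(391.5,409),.058);print('disc',a,b,(a+b)/2,np.linalg.norm(a-b))
l,r=atz(*W(278,308),.058),atz(*W(505,308),.058);print('disc lr',(l+r)/2,np.linalg.norm(l-r))
n=atz(*W(391.5,407),.048);ex=np.array([np.cos(np.radians(-17.7)),np.sin(np.radians(-17.7))])
print('pocket by near rim',n[:2]+26.5*ex)
l,r=atz(*W(287,485),.048),atz(*W(496,485),.048);print('lr',(l+r)/2,np.linalg.norm(l-r))
e=atz(*W(650,140),.048)-atz(*W(136,140),.048);print('edge',np.degrees(np.arctan2(e[1],e[0])))
E
```

```text
disc [ 0.4981171  -0.06994026  0.058     ] [ 0.54500903 -0.0849819   0.058     ] [ 0.52156306 -0.07746108  0.058     ] 0.04924534747433451
disc lr [ 0.52013251 -0.07700408  0.058     ] 0.048831043014089526
pocket by near rim [25.79758537 -8.14410026]
lr [ 0.57471687 -0.09449515  0.048     ] 0.05309035557665766
edge 72.18128852707237
```

Call:
arm_command(rows=[[0,0,0.12,-0.04,-0.07,0],[0,0,0,0,0,0],[0,0,0,0,0,0]])

```text
t: 9.65
tcp_pos: [0.5194, -0.0756, 0.0518]
ee_rot: [0.154, 0.988, -0.002, 0.007]
wrist_force: [0.1, -0.4, 0.5]
gripper_width: 0.0583
```

Call:
arm_command(rows=[[0,0,0,0.06,0.15,0],[0,0,0,0,0,0],[0,0,0,0,0,0]])

```text
t: 9.9
tcp_pos: [0.5195, -0.0756, 0.0521]
ee_rot: [0.154, 0.988, -0.001, -0.0]
wrist_force: [-0.9, -0.5, 0.8]
gripper_width: 0.0579
```

```bash
python3 - <<'E'
from h import *
print(rot_err(72.3))
E
```

```text
(array([ 0.07836501, -0.03505837,  0.03979961]), array([ 0.51949142, -0.07557934,  0.05212824]), array([-0.89832054, -0.45297215,  0.83023572]))
```

Call:
arm_command(rows=[[0,0,0,0,0,0],[0,0,0,0,0,0],[0,0,0,0,0,0],[0,0,0,0,0,0],[0,0,0,0,0,0]], claw=0.4, force=20)

```text
t: 10.32
tcp_pos: [0.5199, -0.0758, 0.0524]
ee_rot: [0.154, 0.988, -0.001, -0.0]
wrist_force: [0.1, -0.1, 1.4]
gripper_width: 0.0478
```

Call:
arm_command(rows=[[0.1,-0.03,0,0,0,0],[0.15,-0.05,0,0,0,0],[0.15,-0.05,0,0,0,0],[0.15,-0.05,0,0,0,0],[0.1,-0.03,0,0,0,0],[0,0,0,0,0,0]])

```text
t: 10.82
tcp_pos: [0.5344, -0.0805, 0.0524]
ee_rot: [0.154, 0.988, -0.001, 0.0]
wrist_force: [-0.6, -0.6, 2.0]
gripper_width: 0.0482
```

```bash
python3 - <<'E'
from h import *
print(rot_err(72.3))
E
```

```text
(array([ 0.09232489, -0.001786  ,  0.0463587 ]), array([ 0.53436676, -0.08048053,  0.05243785]), array([-0.64325969, -0.56557171,  1.98036988]))
```

Call:
arm_command(rows=[[0.1,-0.03,0,0,0,0],[0.15,-0.05,0,0,0,0],[0.18,-0.06,0,0,0,0],[0.18,-0.06,0,0,0,0],[0.18,-0.06,0,0,0,0],[0.18,-0.06,0,0,0,0],[0.15,-0.05,0,0,0,0],[0.1,-0.03,0,0,0,0],[0.05,-0.02,0,0,0,0],[0,0,0,0,0,0]])

```text
t: 11.65
tcp_pos: [0.563, -0.09, 0.0524]
ee_rot: [0.154, 0.988, -0.001, 0.0]
wrist_force: [-0.4, 0.1, 1.5]
gripper_width: 0.0482
```

```bash
python3 - <<'E'
from h import *
print(rot_err(72.3))
E
```

```text
(array([ 0.09559069, -0.00318274,  0.0470549 ]), array([ 0.56295088, -0.08998837,  0.0523549 ]), array([-0.44836058,  0.0819688 ,  1.49110161]))
```

Call:
arm_command(rows=[[0.1,-0.03,0,0,0,0],[0.15,-0.04,0,0,0,0],[0.15,-0.04,0,0,0,0],[0.05,-0.01,0,0,0,0],[0,0,0,0,0,0]])

```text
t: 12.07
tcp_pos: [0.5725, -0.0925, 0.0521]
ee_rot: [0.154, 0.988, -0.001, -0.0]
wrist_force: [0.4, -0.7, 0.4]
gripper_width: 0.0482
```

Call:
arm_command(rows=[[0,0,-0.03,0,0,0],[0.05,-0.015,-0.03,0,0,0],[0,0,-0.03,0,0,0]])

```text
t: 12.32
tcp_pos: [0.5741, -0.0929, 0.0506]
ee_rot: [0.154, 0.988, -0.001, 0.0]
wrist_force: [0.6, 0.2, 3.9]
gripper_width: 0.0483
```

Call:
arm_command(rows=[[0.05,-0.015,-0.03,0,0,0],[0,0,-0.03,0,0,0],[0,0,0,0,0,0]])

```text
t: 12.57
tcp_pos: [0.5752, -0.0933, 0.0494]
ee_rot: [0.154, 0.988, -0.001, 0.0]
wrist_force: [-1.2, 0.7, 3.7]
gripper_width: 0.0481
```

```bash
python3 - <<'E'
from h import *
print(rot_err(72.3))
E
```

```text
(array([0.10891827, 0.03665521, 0.04326835]), array([ 0.57523444, -0.0932785 ,  0.04941808]), array([-1.15083068,  0.7473503 ,  3.68682137]))
```

Call:
arm_command(rows=[[0,0,0,0,0,0],[0,0,0,0,0,0],[0,0,0,0,0,0],[0,0,0,0,0,0],[0,0,0,0,0,0]], claw=0.7)

```text
t: 12.98
tcp_pos: [0.5744, -0.093, 0.0484]
ee_rot: [0.154, 0.988, -0.001, -0.0]
wrist_force: [0.1, 0.1, -0.4]
gripper_width: 0.0596
```

```bash
python3 - <<'E'
from h import *
grab('wrist','w6');grab('scene','s6')
print(rot_err(72.3))
a=cv2.resize(cv2.imread('pics/w6.png')[130:350,140:500],(594,363),interpolation=cv2.INTER_CUBIC)
b=cv2.resize(cv2.imread('pics/s6.png')[165:250,235:375],(385,233),interpolation=cv2.INTER_CUBIC)
c=np.zeros((600,594,3),np.uint8);c[:363]=a;c[365:598,:385]=b
cv2.imwrite('pics/c6.png',cv2.convertScaleAbs(c,alpha=1.6))
E
```

```text
(array([ 0.07332286, -0.05757063,  0.04622098]), array([ 0.57443063, -0.0929923 ,  0.04847584]), array([ 0.0740429 , -0.10497516,  1.12233436]))
```

View pics/c6.png

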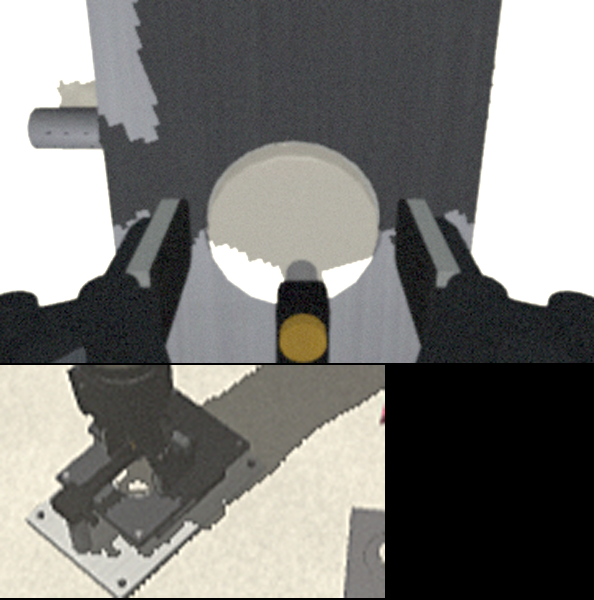

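```bash
python3 - <<'E'
from h import *
W=lambda u,v:('w6',140+u/1.65,130+v/1.65)
for z in(.058,.055):
    l,r=atz(*W(208,222),z),atz(*W(379,222),z)
    a,b=atz(*W(293,156),z),atz(*W(293,304),z)
    print(z,'lr',np.linalg.norm(l-r),(l+r)/2,'fb',np.linalg.norm(a-b),(a+b)/2)
    c=(a+b)/2; ex=np.array([.952,-.306,0])
    for vis in(z-.010,.048):
        q=c-.025*ex;q[2]=vis;t=c-.025*ex;print('  side bottom at',vis,(proj('w6',t)[1]-130)*1.65,(proj('w6',q)[1]-130)*1.65)
g=load('w6')['c'].mean(2);u=int(140+293/1.65);print(g[208:240,u-4:u+5].mean(1).round(0))
h=load('w5')['c'].mean(2);u=318;print(h[208:240,u-4:u+5].mean(1).round(0))
E
```

```text
0.058 lr 0.04843267844886788 [ 0.57180126 -0.09334114  0.058     ] fb 0.04790800220731124 [ 0.57531948 -0.09461566  0.058     ]
  side bottom at 0.048 152.43148045041195 139.16209259037888
  side bottom at 0.048 152.43148045041195 139.16209259037888
0.055 lr 0.04951375995634276 [ 0.57343438 -0.09386206  0.055     ] fb 0.04897737224640729 [ 0.57703113 -0.09516503  0.055     ]
  side bottom at 0.045 154.2969718365943 141.2019073859269
  side bottom at 0.048 154.2969718365943 144.9619146204226
[ 44.  43.  42.  43.  44.  44.  46.  67.  93. 100.  98.  96.  97.  97.
  99. 101. 108. 115. 116. 112. 110. 110. 110. 110. 109. 110. 110. 110.
 110. 111. 111. 109.]
[33. 32. 32. 34. 31. 31. 30. 32. 34. 44. 64. 73. 75. 75. 75. 76. 79. 87.
 92. 89. 86. 86. 85. 85. 85. 85. 86. 85. 86. 85. 85. 86.]
```

Diameter and drop height suggest it is seated, but the side-wall reading is ambiguous. I'll back off with the fingers open and look again, out of my own shadow.

Call:
arm_command(rows=[[0,0,0.1,0,0,0],[-0.3,0.1,0.05,0,0,0],[-0.6,0.19,0,0,0,0],[-0.7,0.22,0,0,0,0],[-0.7,0.22,0,0,0,0],[-0.7,0.22,0.2,0,0,0],[-0.6,0.19,0.6,0,0,0],[-0.4,0.1,0.8,0,0,0],[0,0,0.5,0,0,0],[0,0,0,0,0,0]])

```text
t: 13.92
tcp_pos: [0.4877, -0.0658, 0.0947]
ee_rot: [0.154, 0.988, -0.001, -0.001]
wrist_force: [-0.3, 0.1, 0.7]
gripper_width: 0.0597
```

```bash
python3 - <<'E'
from h import *
grab('wrist','w7');grab('top','t7');grab('scene','s7')
print(rot_err(72.3))
a=cv2.resize(cv2.imread('pics/w7.png')[170:400,200:440],(600,575),interpolation=cv2.INTER_CUBIC)
cv2.imwrite('pics/c7.png',cv2.convertScaleAbs(a,alpha=1.1))
E
```

```text
(array([-0.03110507, -0.31071126,  0.03200422]), array([ 0.4871755, -0.0655856,  0.0921889]), array([0.68576772, 0.19081668, 0.28624946]))
```

View pics/c7.png

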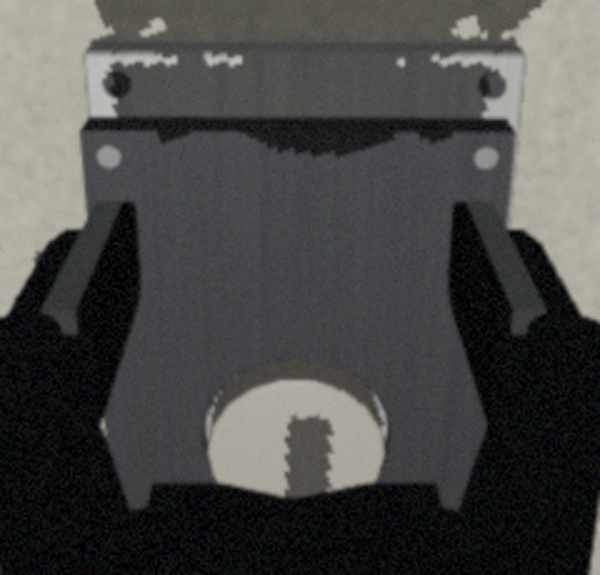

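The disc shows a thin bright gap to the pocket wall on both its left (208,410) and right (385,415), with its near rim at y≈380 and the pocket edge at y≈362. A quick numeric check comes next.

```bash
python3 - <<'E'
from h import *
W=lambda u,v:('w7',200+u/2.5,170+v/2.5)
ex=np.array([.952,-.306,0])
print('pocket c',atz(*W(297,362),.048)+.0265*ex)
for z in(.055,.058):
    l,r=atz(*W(209,440),z),atz(*W(385,440),z)
    print(z,'disc c',atz(*W(297,380),z)+.025*ex,'lr diam',np.linalg.norm(l-r),(l+r)/2)
l,r=atz(*W(204,430),.048),atz(*W(388,430),.048);print('pocket lr',np.linalg.norm(l-r),(l+r)/2)
# fit disc rim by lit area, in top & scene before/after crops
a=[cv2.resize(cv2.imread('pics/t7.png')[165:205,340:380],(390,390),interpolation=cv2.INTER_CUBIC),cv2.resize(cv2.imread('pics/s7.png')[185:225,265:305],(390,390),interpolation=cv2.INTER_CUBIC)]
cv2.imwrite('pics/c8.png',cv2.convertScaleAbs(np.hstack(a),alpha=1.3))
E
```

```text
pocket c [ 0.57886741 -0.095503    0.048     ]
0.055 disc c [ 0.57781032 -0.09519052  0.055     ] lr diam 0.04926473362305715 [ 0.57322982 -0.093687    0.055     ]
0.058 disc c [ 0.57549505 -0.09446242  0.058     ] lr diam 0.04846054108332317 [ 0.57060082 -0.09285856  0.058     ]
pocket lr 0.05321476730318616 [ 0.57587231 -0.09480771  0.048     ]
```

View pics/c8.png

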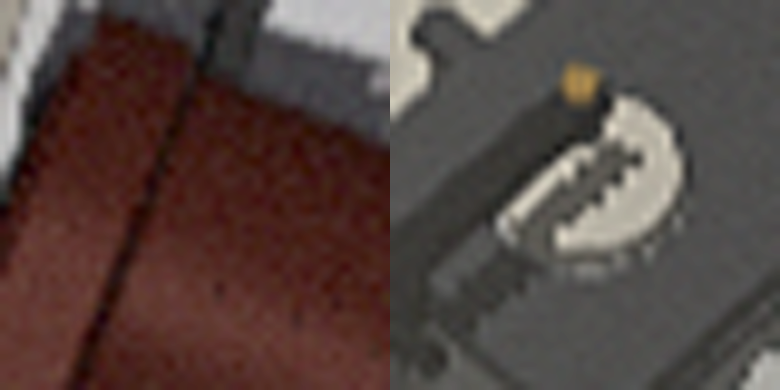

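The scene crop shows the disc with an even narrow ring around its lower right edge, so it sits inside the pocket. With the seated height, the wrist view puts it within about 1 mm of the pocket centre, with the pocket 53.2 mm wide. I'll raise the arm a little and hand in.

Call:
arm_command(rows=[[0,0,0.8,0,0,0],[0,0,0.8,0,0,0],[0,0,0.4,0,0,0],[0,0,0,0,0,0],[0,0,0,0,0,0],[0,0,0,0,0,0]])

```text
t: 14.57
tcp_pos: [0.4864, -0.0654, 0.1274]
ee_rot: [0.154, 0.988, 0.001, -0.006]
wrist_force: [0.1, -0.0, 0.2]
gripper_width: 0.0598
```

```bash
python3 -c "
from plant import robot
print(robot.observe()['wrist_force'],robot.finish_job())"
```

```text
the job is handed in; nothing more can be done
[ 0.13308468 -0.00292622  0.15815184] None
```

I handed the job in at about 14.6 s, and the larger disc appears to be seated in the pocket under the probe. No verdict comes back, so that rests on my own checks.

**What I did:** I took the disc from the grey case with a 25 N grip. I laid it flat on the free end of the plate and let go briefly. I then gripped it again at 20 N, slid it about 58 mm under the probe, released it and backed off.

**Checks that agree it is seated:**
- The tool dropped 3 mm at the pocket with at most about 4 N on the wrist. The arm stayed level throughout.
- The last wrist and scene pictures show a narrow gap around the disc inside the pocket rim.
- The measured disc centre is about 1 mm from the pocket centre.
- The disc's apparent width fits the seated height slightly better: 49.3 mm, against 48.5 mm if it were on top of the plate (true size 50 mm).

**Checks that did not settle it:**
- The side-wall height read under the probe was ambiguous (about 9 px, against about 8 expected on top and 6 seated). A view into the gap could explain this.
- The last top view was blocked by the arm.
- I did not measure the seated tilt directly, or look again at the small disc, bottle, flask and cuvette box. The arm's path stayed clear of them.

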